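# Gauge a wooden toy part and show the gauge's target to the camera in the tilting mirror

### The arm

A 6-joint arm with a two-finger parallel gripper is mounted at the origin on the work surface. World frame = base frame: x ahead of the robot, y to its left, z up, the work surface at z = 0. Lengths are in m, angles in rad, forces in N, time in s.
With the tool pointing down it reaches from about 0.3 to 0.775 m from the base axis. Payload 14.6 kg.
Tool frame: the origin (TCP) lies at the very end of the fingers, on their centre line; the grasp point (between the pads) lies 19 mm behind it (env.hold_point_z is the z of the grasp point in the tool frame, in m); z points along the fingers, y is the line along which they close (so a half turn about z gives the same grasp; the last joint's range is limited). The gripper opens to 94 mm and grips with 3 to 60 N. Pads are 16 mm wide; open, the fingers measure 119 mm over their backs; the gripper's body (75 mm by 177 mm) begins 78 mm behind the grasp point.
Start: joints at [1.184, 0.3, 1.521, -0, 1.321, -0.067], TCP at [0.173, 0.522, 0.205] pointing down, gripper open.
Joint ranges: [-3.03, 3.03], [-0.79, 2.21], [0.23, 2.52], [-1.04, 4.18], [0, 3.07], [-2.55, 2.55]. Speed limits (rad/s): [2.22, 2.22, 2.57, 3.14, 3.14, 3.14].

### API

Orientations are given as a unit quaternion [w, x, y, z].
In Python, from bench import env, optics gives the robot as it stands.
- The arm moves only by the tool send_rows, never from a script. Its argument "rows" is a list of rows, each an object of numbers: "dx", "dy", "dz": the shift along the tool's x, y, z in m; "turn": the turn about the tool's z in rad; "hand": the opening, from 0 (shut) to 1 (fully open). A call has 1 to 20 rows; each row is the pose to reach, as a shift and turn from the pose commanded when the call began, along the tool's axes at that moment; what a row does not reach only later rows make up. A row lasts 1/10 s, in which the tool goes at most 50 mm and 8.59 degrees, less where a joint would pass 70% of its speed; a pose out of reach is approached as far as the arm can. A call with a gripper value outside its range is refused whole. The fingers move at their own pace and stop on an object; "grip_force" is the grip in N (left out, the last holds). Time passes only in rows, so rows that repeat a pose let the fingers close. It gives the time, the measured TCP pose, the force, the opening and the grip force at its end, in the units of the state.
- env.read_state(): the state, without advancing time (a new reading comes with each control period).
- optics.read_camera(name): name is "side" or "top"; returns (picture, depth): 420x560x3 uint8, red, green, blue; 420x560 float32, m along the optical axis (not along the pixel's ray), 0 where there is no reading.
- optics.calibration(name): a dict with "K" (3x3 intrinsics, pixels), "dist" ([k1, k2, p1, p2, k3] as OpenCV has them; the pictures are not rectified), "R" (3x3) and "t" (3): a world point X has camera coordinates R X + t. Camera axes: x right, y down, z forward; pixel columns grow to the right and rows downward; lengths in m; the calibration is good to about 2 mm. A picture is of the moment at which its call begins. calibration takes no time and is no camera call.
- env.sign_off(): hands the job in; it is judged then, once.
The state is a dict: "t": time; "joints": joint angles; "joint_velocities": joint speeds; "effort": joint torques, N m; "ee_pos": TCP position; "eef_rot": TCP orientation; "ft_force": force on the tool from outside, world axes, zero at the start; "torque": the same for the moment, N m; "grip_width": opening from 0.0 (shut) to 1.0 (fully open); "grip_force": force on a finger pad.
Only numpy, scipy, OpenCV 4.12 (cv2) and the standard library are available. Lean on these libraries where they do the work, as an engineer would, in place of code of your own. Each camera call takes 0.05 s, during which the arm holds its last target. There are 200 camera calls.

### The job

At the toy inspection bench, push the cap of the height gauge down until its foot rests on the wooden toy part standing under it, and leave the slide there. Then take the bar of the sprung tilting mirror and press it down until the camera above the mirror, looking at the mirror's middle, sees the gauge's round white target there, and finish while still holding the bar so that the mirror stays at that angle. Leave the toy parts and everything else on the bench where they are.

Things in the scene. Friction and masses are not known exactly. Their poses are not given: they have to be found in the camera images.
- gauge_slide (a joint): Travel of the height gauge's upright slide in m, 0 at the top, growing as it is pushed down (at most 0.095). The foot's underside is 0.100 m minus this value above the table. The slide is stiff: about 3 N on the cap moves it down, and it stays where it is left.
- gauge_cap (a point): Centre of the flat top of the gauge slide's black push cap (34 mm across, 12 mm thick), 165 mm above the foot's underside; to be pushed straight down. Moves with the slide.
- gauge_foot (a point): Centre of the underside of the gauge's foot, a steel disc 20 mm across at the lower end of the slide. Moves with the slide. The slide runs through a sleeve on a grey arm (sleeve top 130 mm above the table), held by a column 180 mm high that stands 85 mm farther from the robot.
- target (a point): Centre of the gauge's round white target with a black dot, an upright disc 26 mm across on the slide just under the cap, 130 mm above the foot's underside, facing the mirror station (to -y, the robot's right). Moves with the slide.
- toy_fish: Plain wooden toy fish, 64 x 44 x 20 mm with a small tail fin, flat top 20 mm above its origin. Origin: centre of its underside. One of the three toys stands under the gauge's foot, the other two elsewhere on the bench.
- toy_car: Plain wooden toy car, 80 x 40 mm, 45 mm high; its flat cabin roof (46 x 40 mm) is 45 mm above the origin. Origin: centre of its underside.
- toy_house: Plain wooden toy house block, 50 x 50 x 70 mm, flat top 70 mm above its origin. Origin: centre of its underside.
- mirror (a joint): Tilt of the mirror in rad: 0 at rest (sprung against its stop), at most 0.8, growing as the bar is pressed down. The spring pushes the bar up with about 1.5 N at 0 and 4 N at 0.5 rad; let go, the mirror returns to 0. The mirror's normal lies in the station's y-z plane, raised by 35 degrees plus this value from the station's +y (towards the gauge) towards z up.
- mirror_hinge (a point): Middle of the reflecting face of the mirror (96 x 66 mm), on its hinge axis, 85 mm above the table. Axes are the station's and do not tilt: x along the hinge (roughly away from the robot), y towards the gauge, z up. The hinge is carried by two upright cheeks at x = -62 and +62 mm, each 95 mm high.
- mirror_bar: Round wooden grip bar (turns on its own axis) 14 mm thick, 94 mm long, parallel to the hinge, on two thin steel arms at its ends, on the mirror's -y side. Origin: its middle, 120 mm from the hinge axis. At joint value q it lies, in the axes of mirror_hinge, at y = -0.120 cos(0.4 - q), z = 0.120 sin(0.4 - q). Pinch it from above between the arms, fingers closing along y, or press it down.
- camera_lens (a point): Lens of the inspection camera, straight above the mirror hinge (145 mm higher and 40 mm farther along the station's x), looking straight down at the mirror. It hangs from a mast 105 mm along the station's x from the hinge; the whole reaches 280 mm above the table.
- sight_line (a point): At the middle of the mirror face, turning with the camera's view: its y axis is the camera's line of sight after the mirror (seen along the hinge), raised by -20 degrees plus twice the mirror's joint value above the station's y; x runs along the hinge. The target is seen in the middle when its z in this frame is 0; offset along x does not matter, the mirror is wide enough.
- stray_a: Teal painted toy piece, 60 x 30 x 25 mm, a bystander to be left alone. Origin: centre of its underside.
- stray_b: Pink painted toy piece, 60 x 30 x 25 mm, a bystander to be left alone. Origin: centre of its underside.
- stray_c: Yellow painted toy piece, 60 x 30 x 25 mm, a bystander to be left alone. Origin: centre of its underside.
- tape_gun: Red tape dispenser with a big roll, 150 x 60 x 100 mm, a bystander to be left alone. Origin: centre of its underside.
- tape_roll: Roll of tape lying flat, 90 mm across, 48 mm high, a bystander to be left alone. Origin: centre of its underside.
- pencil_cup: White plastic cup, 72 mm across, 90 mm high, a bystander to be left alone. Origin: centre of its underside.
Not all that is in view belongs to the job. Leave any black or blue look-alike of the toy_fish alone. What is shaped like the toy_house but orange is not meant.

How it is judged:
By the outcome, as a careful person would: the job done as asked, in the order asked, and still so for the second after the job is handed in, while the arm keeps its last pose, push and grip.
It also fails if it takes over 50 s, if anything falls off the work surface, if the arm or the gripper's body presses on something with over 40 N, if the wrist force passes 120 N, or if a joint passes its speed limit or range.

## Working session

There is one attempt and no reset: what is moved stays moved. The work goes in short steps, Python scripts to look and compute and a tool call to move; the robot and the scene stay as the last step left them, time stands still between calls to the robot, and variables do not carry over. Pictures are saved under pics/ and viewed, at most 10 in all, crops included, and the job is handed in when it is done.

Besides the shell and the picture viewer there is one more tool, called after ">>>" as a command line: name --argument value ..., lists and objects as JSON in quotes. send_rows: Moves the arm, as the interface text tells. Its arguments: {"type":"object","properties":{"rows":{"type":"array"},"grip_force":{"type":"number"}},"required":["rows"]}

```bash
mkdir -p pics; cat > h.py <<'E'
import numpy as np, cv2
from bench import env, optics
def snap(n):
    im,d=optics.read_camera(n); np.savez(f'pics/{n}.npz',im=im,d=d)
    return im,d
def load(n):
    a=np.load(f'pics/{n}.npz'); return a['im'],a['d']
def cloud(n,d):
    c=optics.calibration(n); K=np.array(c['K']);D=np.array(c['dist']);R=np.array(c['R']);t=np.array(c['t'])
    h,w=d.shape; u,v=np.meshgrid(np.arange(w),np.arange(h))
    p=cv2.undistortPoints(np.stack([u,v],-1).reshape(-1,1,2).astype(np.float64),K,D).reshape(h,w,2)
    P=np.dstack([p,np.ones((h,w))])*d[...,None]
    W=(P-t)@R
    W[d<=0]=np.nan
    return W
def proj(n,X):
    c=optics.calibration(n); R=np.array(c['R']);t=np.array(c['t'])
    return cv2.projectPoints(np.atleast_2d(X).astype(float),cv2.Rodrigues(R)[0],t,np.array(c['K']),np.array(c['dist']))[0].reshape(-1,2)
E
python3 - <<'E'
from h import *
for n in('side','top'):
    im,d=snap(n); cv2.imwrite(f'pics/{n}0.png',im[...,::-1])
    c=optics.calibration(n); print(n,-np.array(c['R']).T@np.array(c['t']),c['K'][0][0],c['R'])
print(env.read_state(),env.hold_point_z)
E
```

```text
side [0.37216916 0.92112954 1.0994816 ] 444.2879580218431 [[-0.98741685 -0.15771079 -0.01163064]
 [-0.10221123  0.69259635 -0.71404703]
 [ 0.12066826 -0.70387329 -0.70000112]]
top [0.40620028 0.01515875 1.1964819 ] 402.4425434296152 [[-0.01094619 -0.99971191  0.02136085]
 [-0.99398332  0.00855024 -0.10919735]
 [ 0.10898325 -0.02242762 -0.99379055]]
{'t': 0.1, 'joints': array([ 1.18438438e+00,  3.00451539e-01,  1.52150779e+00,  2.07494190e-05,
        1.32067179e+00, -6.65823816e-02]), 'joint_velocities': array([-0.0006391 , -0.00122311, -0.00293836, -0.0002693 , -0.00076454,
       -0.00011786]), 'effort': array([-8.43104754e-04, -5.32653880e+01, -3.53273535e+01,  7.08963582e-02,
        2.35901383e-02, -5.14088356e-05]), 'ee_pos': array([0.17282641, 0.52190481, 0.20492806]), 'eef_rot': array([-1.26395181e-04,  1.59236595e-01,  9.87240314e-01, -5.03712150e-04]), 'ft_force': array([ 0.42387434, -0.58901576,  0.66880654]), 'torque': array([-0.00837311, -0.01306637, -0.02939397]), 'grip_force': 0.0, 'grip_width': 1.0034281897534616} -0.0188
```

View pics/side0.png

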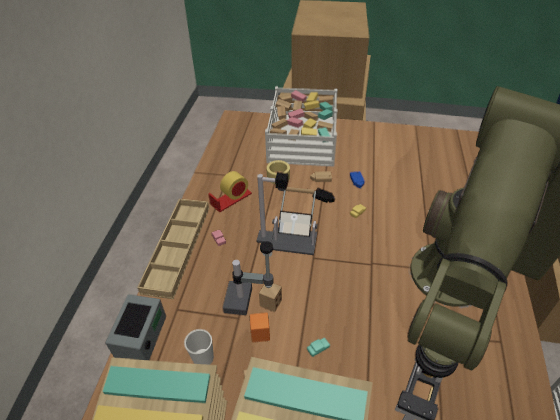

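View pics/top0.png

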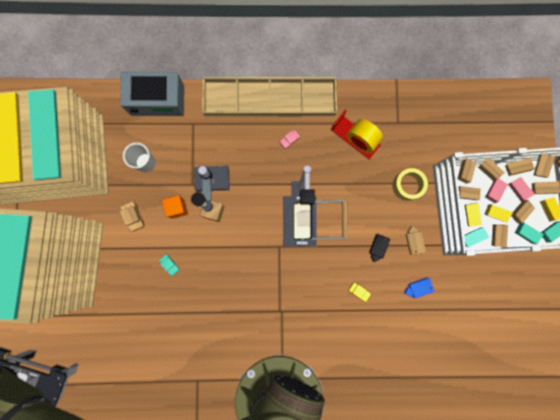

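Top view: the gauge cap is at about (198,200), the column at (203,172), a wooden toy under the foot at (211,212), the mirror at (302,220) and its bar at (345,220).

Look-alikes, top pixels:
- Wooden pieces: (130,215), (211,212) and (415,240).
- Orange house: (173,206).
- Black fish: (380,247), and blue fish: (420,288).

I'll take the toy under the foot and check it in a close crop.

```bash
python3 - <<'E'
from h import *
a,d=load('side'); b,e=load('top')
A=cv2.resize(a[225:345,205:305],None,fx=4,fy=4.8,interpolation=cv2.INTER_CUBIC)
B=cv2.resize(b[150:250,110:235],None,fx=3.2,fy=5.76,interpolation=cv2.INTER_CUBIC)
cv2.imwrite('pics/crop1.png',np.hstack([A,B])[...,::-1])
Ws=cloud('side',d);Wt=cloud('top',e)
np.set_printoptions(precision=3,suppress=True)
def reg(W,im,x0,x1,y0,y1,z0,z1,name):
    m=(W[...,0]>x0)&(W[...,0]<x1)&(W[...,1]>y0)&(W[...,1]<y1)&(W[...,2]>z0)&(W[...,2]<z1)
    P=W[m]; 
    if len(P): print(name,m.sum(),'med',np.median(P,0),'min',P.min(0),'max',P.max(0),'rgb',np.median(im[m],0))
for n,uv in dict(cap=(198,200),col=(203,172),toy=(214,213),mir=(302,222),bar=(345,222),cheek=(302,241),lens=(307,197),car=(130,215),fish=(416,241),orange=(173,206)).items(): print(n,Wt[uv[1],uv[0]])
for n,uv in dict(cap=(266,247),toy=(270,290),toyf=(270,302),mir=(294,222),bar=(298,191),bar2=(285,191),orange=(260,322)).items(): print('s',n,Ws[uv[1],uv[0]])
for nm,W,im in(('t',Wt,b),('s',Ws,a)):
    reg(W,im,.4,.75,.1,.35,.23,.32,nm+' cap')
    reg(W,im,.4,.75,-.25,-.06,.115,.16,nm+' bar')
E
```

```text
cap [0.538 0.189 0.254]
col [0.62  0.191 0.182]
toy [0.526 0.178 0.072]
mir [ 0.497 -0.067  0.092]
bar [ 0.493 -0.177  0.137]
cheek [ 0.448 -0.071  0.015]
lens [ 0.54  -0.065  0.276]
car [0.526 0.418 0.046]
fish [ 0.444 -0.404  0.023]
orange [0.547 0.292 0.071]
s cap [0.54  0.195 0.257]
s toy [0.537 0.191 0.069]
s toyf [0.533 0.216 0.047]
s mir [ 0.505 -0.069  0.088]
s bar [ 0.506 -0.168  0.133]
s bar2 [ 0.549 -0.169  0.127]
s orange [0.544 0.3   0.071]
t cap 176 med [0.54  0.189 0.258] min [0.524 0.173 0.231] max [0.557 0.205 0.263] rgb [39. 37. 40.]
t bar 325 med [ 0.498 -0.17   0.136] min [ 0.448 -0.182  0.115] max [ 0.603 -0.061  0.159] rgb [150. 133.  93.]
s cap 140 med [0.541 0.194 0.256] min [0.525 0.174 0.232] max [0.556 0.209 0.261] rgb [34. 32. 33.]
s bar 205 med [ 0.51  -0.169  0.134] min [ 0.448 -0.182  0.115] max [ 0.615 -0.061  0.159] rgb [126. 108.  91.]
```

View pics/crop1.png

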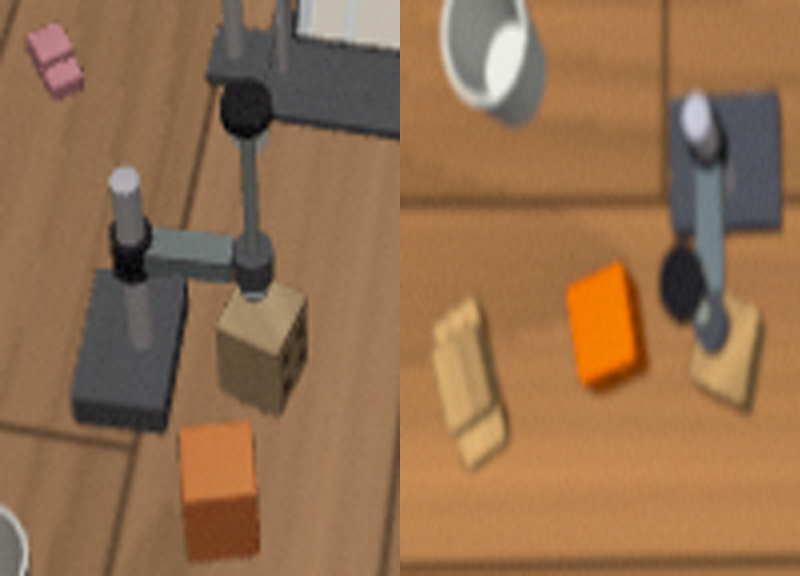

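The toy under the foot is a plain wooden house (about (265,345) in the left crop), top at 0.070 m. The orange block beside it at (218,490) is the decoy. I'll close the gripper, go above the cap at about (0.540, 0.191), and keep high on the way.

>>> send_rows --rows '[{"dz": -0.05,"hand": 0},{"dz": -0.1,"hand": 0},{"dz": -0.1,"dx": -0.03,"dy": -0.013,"hand": 0},{"dz": -0.1,"dx": -0.07,"dy": -0.031,"hand": 0},{"dz": -0.1,"dx": -0.11,"dy": -0.048,"hand": 0},{"dz": -0.1,"dx": -0.15,"dy": -0.066,"hand": 0},{"dz": -0.1,"dx": -0.19,"dy": -0.083,"hand": 0},{"dz": -0.1,"dx": -0.23,"dy": -0.101,"hand": 0},{"dz": -0.1,"dx": -0.27,"dy": -0.119,"hand": 0},{"dz": -0.1,"dx": -0.31,"dy": -0.136,"hand": 0},{"dz": -0.1,"dx": -0.35,"dy": -0.154,"hand": 0},{"dz": -0.1,"dx": -0.39,"dy": -0.171,"hand": 0},{"dz": -0.1,"dx": -0.43,"dy": -0.189,"hand": 0},{"dz": -0.1,"dx": -0.452,"dy": -0.199,"hand": 0},{"dz": -0.1,"dx": -0.452,"dy": -0.199,"hand": 0},{"dz": -0.1,"dx": -0.452,"dy": -0.199,"hand": 0},{"dz": -0.1,"dx": -0.452,"dy": -0.199,"hand": 0},{"dz": -0.1,"dx": -0.452,"dy": -0.199,"hand": 0}]'

```text
$.rows[0]: bad value
```

```bash
python3 - <<'E'
from h import *
b,e=load('top');a,d=load('side')
np.set_printoptions(precision=4,suppress=True)
Wt=cloud('top',e);Ws=cloud('side',d)
for W,im in((Wt,b),(Ws,a)):
    # bar: line fit
    m=(W[...,0]>.445)&(W[...,0]<.56)&(W[...,1]>-.2)&(W[...,1]<-.16)&(W[...,2]>.115)&(W[...,2]<.16)
    P=W[m]; vx,vy,x0,y0=cv2.fitLine(P[:,:2].astype(np.float32),cv2.DIST_HUBER,0,.01,.01).ravel()
    print('bar',m.sum(),P.mean(0),P.min(0),P.max(0),'dir',vx,vy,np.degrees(np.arctan2(vy,vx)))
    # mirror plane: bright pixels
    m=(W[...,0]>.44)&(W[...,0]<.56)&(W[...,1]>-.13)&(W[...,1]<-.02)&(W[...,2]>.05)&(W[...,2]<.13)
    P=W[m]; c=np.median(P,0); 
    m2=m&(im.min(-1)>120); Q=W[m2]; c=Q.mean(0); n=np.linalg.svd(Q-c)[2][2]; r=(Q-c)@n; Q=Q[abs(r)<.006]; c=Q.mean(0); n=np.linalg.svd(Q-c)[2][2]; n*=np.sign(n[2])
    print('mirror',len(Q),c,Q.min(0),Q.max(0),'n',n,'elev',np.degrees(np.arcsin(n[2])),'yaw',np.degrees(np.arctan2(n[1],n[0])))
    m=(W[...,2]>.25)&(abs(W[...,0]-.541)<.04)&(abs(W[...,1]-.191)<.04); print('cap',W[m].mean(0),np.percentile(W[m][:,2],[5,50,95]))
    m=(W[...,2]>.173)&(W[...,2]<.2)&(abs(W[...,0]-.62)<.04)&(abs(W[...,1]-.191)<.04); print('coltop',W[m].mean(0))
    m=(W[...,2]>.24)&(W[...,0]>.5)&(W[...,0]<.66)&(W[...,1]<0)&(W[...,1]>-.15); print('cam',W[m].mean(0),W[m].min(0),W[m].max(0))
    for z0,z1 in ((.005,.03),(.088,.1)):
        m=(W[...,0]>.4)&(W[...,0]<.62)&(W[...,1]>-.13)&(W[...,1]<0.05)&(W[...,2]>z0)&(W[...,2]<z1);print(z0,W[m].min(0),W[m].max(0),m.sum())
E
```

```text
bar 214 [ 0.4982 -0.1738  0.1369] [ 0.4479 -0.1825  0.1264] [ 0.5525 -0.1611  0.1458] dir 0.9998604 -0.01670829 -0.95735896
mirror 504 [ 0.4993 -0.065   0.0849] [ 0.442  -0.0851  0.0533] [ 0.5513 -0.0456  0.1141] n [0.0169 0.8214 0.5702] elev 34.76084106404994 yaw 88.8224239297937
cap [0.5403 0.1889 0.2579] [0.2544 0.2581 0.2611]
coltop [0.6246 0.1924 0.1812]
cam [ 0.5576 -0.0659  0.2734] [ 0.5249 -0.0819  0.2477] [ 0.6144 -0.0491  0.2831]
0.005 [ 0.4046 -0.1256  0.005 ] [0.6195 0.0461 0.0292] 1039
0.088 [ 0.4314 -0.098   0.0881] [ 0.6054 -0.0516  0.0999] 189
bar 131 [ 0.4979 -0.172   0.1348] [ 0.4488 -0.1822  0.1254] [ 0.5517 -0.1632  0.1444] dir 0.9999792 0.006446227 0.36934415
mirror 551 [ 0.5021 -0.0659  0.0845] [ 0.4401 -0.0884  0.0564] [ 0.5534 -0.0441  0.1133] n [0.018  0.7982 0.6021] elev 37.02288720391564 yaw 88.70600531194613
cap [0.5406 0.1926 0.2565] [0.2523 0.2566 0.2593]
coltop [0.6251 0.1959 0.1788]
cam [ 0.5604 -0.0593  0.2649] [ 0.5254 -0.0848  0.2406] [ 0.6159 -0.045   0.2817]
0.005 [ 0.4005 -0.1235  0.005 ] [0.62   0.047  0.0296] 871
0.088 [ 0.4305 -0.1055  0.0881] [ 0.6147 -0.0498  0.0999] 215
```

>>> send_rows --rows '[{"dx": 0.0,"dy": 0.0,"dz": -0.05,"turn": 0.0,"hand": 0.0},{"dx": 0.0,"dy": 0.0,"dz": -0.1,"turn": 0.0,"hand": 0.0},{"dx": -0.04,"dy": -0.018,"dz": -0.1,"turn": 0.0,"hand": 0.0},{"dx": -0.08,"dy": -0.035,"dz": -0.1,"turn": 0.0,"hand": 0.0},{"dx": -0.12,"dy": -0.053,"dz": -0.1,"turn": -0.05,"hand": 0.0},{"dx": -0.16,"dy": -0.07,"dz": -0.1,"turn": -0.1,"hand": 0.0},{"dx": -0.2,"dy": -0.088,"dz": -0.1,"turn": -0.15,"hand": 0.0},{"dx": -0.24,"dy": -0.106,"dz": -0.1,"turn": -0.2,"hand": 0.0},{"dx": -0.28,"dy": -0.123,"dz": -0.1,"turn": -0.25,"hand": 0.0},{"dx": -0.32,"dy": -0.141,"dz": -0.1,"turn": -0.3,"hand": 0.0},{"dx": -0.36,"dy": -0.158,"dz": -0.1,"turn": -0.3,"hand": 0.0},{"dx": -0.4,"dy": -0.176,"dz": -0.1,"turn": -0.3,"hand": 0.0},{"dx": -0.44,"dy": -0.193,"dz": -0.1,"turn": -0.3,"hand": 0.0},{"dx": -0.452,"dy": -0.199,"dz": -0.1,"turn": -0.3,"hand": 0.0},{"dx": -0.452,"dy": -0.199,"dz": -0.1,"turn": -0.3,"hand": 0.0},{"dx": -0.452,"dy": -0.199,"dz": -0.1,"turn": -0.3,"hand": 0.0},{"dx": -0.452,"dy": -0.199,"dz": -0.1,"turn": -0.3,"hand": 0.0}]'

```text
t: 1.8
ee_pos: [0.5385, 0.1923, 0.3057]
eef_rot: [0.0, 0.009, 1.0, 0.0]
ft_force: [0.4, -0.7, -0.2]
grip_width: 0.006
grip_force: 0.0
```

>>> send_rows --rows '[{"dx": -0.002,"dy": 0.0,"dz": 0.02,"turn": 0.0,"hand": 0.0},{"dx": -0.002,"dy": 0.0,"dz": 0.04,"turn": 0.0,"hand": 0.0},{"dx": -0.002,"dy": 0.0,"dz": 0.044,"turn": 0.0,"hand": 0.0},{"dx": -0.002,"dy": 0.0,"dz": 0.048,"turn": 0.0,"hand": 0.0},{"dx": -0.002,"dy": 0.0,"dz": 0.052,"turn": 0.0,"hand": 0.0},{"dx": -0.002,"dy": 0.0,"dz": 0.056,"turn": 0.0,"hand": 0.0},{"dx": -0.002,"dy": 0.0,"dz": 0.06,"turn": 0.0,"hand": 0.0},{"dx": -0.002,"dy": 0.0,"dz": 0.064,"turn": 0.0,"hand": 0.0},{"dx": -0.002,"dy": 0.0,"dz": 0.066,"turn": 0.0,"hand": 0.0},{"dx": -0.002,"dy": 0.0,"dz": 0.066,"turn": 0.0,"hand": 0.0}]'

```text
t: 2.8
ee_pos: [0.5414, 0.1908, 0.239]
eef_rot: [-0.0, 0.01, 1.0, -0.0]
ft_force: [-0.4, 0.1, -0.1]
grip_width: 0.005
grip_force: 0.0
```

>>> send_rows --rows '[{"dx": 0.0,"dy": 0.0,"dz": 0.001,"turn": 0.0,"hand": 0.0},{"dx": 0.0,"dy": 0.0,"dz": 0.002,"turn": 0.0,"hand": 0.0}]'

```text
t: 3.0
ee_pos: [0.5415, 0.1908, 0.2375]
eef_rot: [-0.0, 0.01, 1.0, -0.0]
ft_force: [-1.3, 0.3, 3.5]
grip_width: 0.004
grip_force: 1.3
```

>>> send_rows --rows '[{"dx": 0.0,"dy": 0.0,"dz": 0.001,"turn": 0.0,"hand": 0.0},{"dx": 0.0,"dy": 0.0,"dz": 0.001,"turn": 0.0,"hand": 0.0}]'

```text
t: 3.2
ee_pos: [0.5414, 0.1909, 0.2363]
eef_rot: [-0.0, 0.01, 1.0, -0.0]
ft_force: [-0.1, 0.2, 0.5]
grip_width: 0.004
grip_force: 0.3
```

```bash
python3 - <<'E'
from h import *
s=env.read_state();print(s['ee_pos'],s['ft_force'])
b,e=snap('side');W=cloud('side',e)
u=proj('side',s['ee_pos'])[0];print(u)
x,y=int(u[0]),int(u[1])
cv2.imwrite('pics/s2.png',cv2.resize(b[y-60:y+80,x-70:x+70],None,fx=4,fy=4,interpolation=cv2.INTER_CUBIC)[...,::-1])
E
```

```text
[0.54142025 0.19091387 0.23629833] [-0.06376327  0.19878893  0.4517118 ]
[266.07577888 251.08255324]
```

View pics/s2.png

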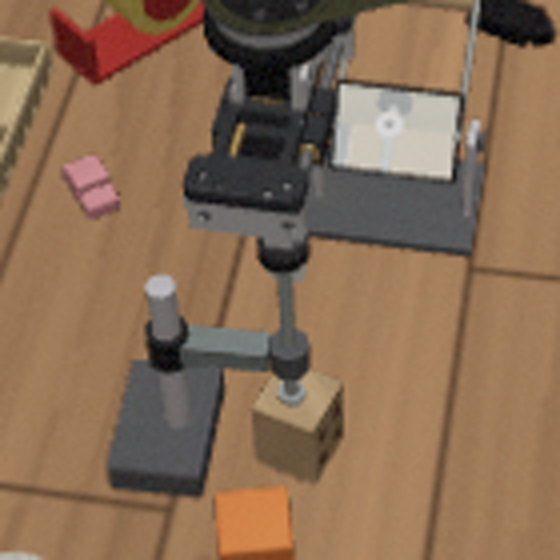

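The fingers press the cap at (283,245) in the crop, and the foot at (290,395) is at or just above the house roof. I'll continue in 1 mm steps.

>>> send_rows --rows '[{"dx": 0.0,"dy": 0.0,"dz": 0.001,"turn": 0.0,"hand": 0.0},{"dx": 0.0,"dy": 0.0,"dz": 0.001,"turn": 0.0,"hand": 0.0}]'

```text
t: 3.45
ee_pos: [0.5414, 0.191, 0.2353]
eef_rot: [-0.0, 0.01, 1.0, -0.0]
ft_force: [-0.7, -0.6, 0.8]
grip_width: 0.007
grip_force: 0.4
```

>>> send_rows --rows '[{"dx": 0.0,"dy": 0.0,"dz": 0.001,"turn": 0.0,"hand": 0.0},{"dx": 0.0,"dy": 0.0,"dz": 0.001,"turn": 0.0,"hand": 0.0}]'

```text
t: 3.65
ee_pos: [0.5415, 0.191, 0.2352]
eef_rot: [0.0, 0.01, 1.0, 0.0]
ft_force: [-1.7, -1.7, 7.1]
grip_width: 0.002
grip_force: 3.9
```

>>> send_rows --rows '[{"dx": 0.0,"dy": 0.0,"dz": 0.0005,"turn": 0.0,"hand": 0.0},{"dx": 0.0,"dy": 0.0,"dz": 0.0005,"turn": 0.0,"hand": 0.0}]'

```text
t: 3.85
ee_pos: [0.5415, 0.191, 0.2352]
eef_rot: [0.001, 0.01, 1.0, 0.0]
ft_force: [-4.3, -2.2, 11.0]
grip_width: 0.006
grip_force: 5.7
```

>>> send_rows --rows '[{"dx": 0.0,"dy": 0.0,"dz": -0.01,"turn": 0.0,"hand": 0.0},{"dx": 0.0,"dy": 0.0,"dz": -0.05,"turn": 0.0,"hand": 0.0},{"dx": 0.0,"dy": 0.0,"dz": -0.1,"turn": 0.0,"hand": 0.0},{"dx": 0.0,"dy": 0.0,"dz": -0.11,"turn": 0.0,"hand": 0.0},{"dx": 0.01,"dy": -0.04,"dz": -0.11,"turn": 0.0,"hand": 0.5},{"dx": 0.02,"dy": -0.08,"dz": -0.11,"turn": 0.0,"hand": 0.5},{"dx": 0.03,"dy": -0.12,"dz": -0.11,"turn": 0.0,"hand": 0.5},{"dx": 0.035,"dy": -0.16,"dz": -0.11,"turn": 0.0,"hand": 0.5},{"dx": 0.04,"dy": -0.2,"dz": -0.11,"turn": 0.0,"hand": 0.5},{"dx": 0.045,"dy": -0.24,"dz": -0.11,"turn": 0.0,"hand": 0.5},{"dx": 0.05,"dy": -0.28,"dz": -0.11,"turn": 0.0,"hand": 0.5},{"dx": 0.053,"dy": -0.32,"dz": -0.11,"turn": 0.0,"hand": 0.5},{"dx": 0.056,"dy": -0.366,"dz": -0.11,"turn": 0.0,"hand": 0.5},{"dx": 0.056,"dy": -0.366,"dz": -0.11,"turn": 0.0,"hand": 0.5},{"dx": 0.056,"dy": -0.366,"dz": -0.11,"turn": 0.0,"hand": 0.5},{"dx": 0.056,"dy": -0.366,"dz": -0.11,"turn": 0.0,"hand": 0.5}]'

```text
t: 5.45
ee_pos: [0.4784, -0.1729, 0.3439]
eef_rot: [0.0, 0.009, 1.0, 0.0]
ft_force: [0.5, -0.2, -0.3]
grip_width: 0.502
grip_force: 0.0
```

```bash
python3 - <<'E'
from h import *
np.set_printoptions(precision=4,suppress=True)
print(env.read_state()['ee_pos'],env.read_state()['ft_force'])
a,d=snap('side');b,e=snap('top')
for n,W,im in(('s',cloud('side',d),a),('t',cloud('top',e),b)):
    m=(W[...,2]>.225)&(W[...,2]<.25)&(abs(W[...,0]-.541)<.02)&(abs(W[...,1]-.191)<.025); print(n,'cap',m.sum(),W[m].mean(0),np.percentile(W[m][:,2],[5,50,95]))
    m=(abs(W[...,2]-.07)<.006)&(abs(W[...,0]-.541)<.05)&(abs(W[...,1]-.191)<.05);print('house',W[m].mean(0))
    m=(W[...,2]>.17)&(W[...,2]<.23)&(abs(W[...,0]-.541)<.03)&(abs(W[...,1]-.185)<.03)&(im.min(-1)>150); print('white',m.sum(),W[m].mean(0) if m.sum() else '')
    for k,(x0,x1,y0,y1) in dict(plate=(.38,.64,-.14,.03),cheek=(.42,.58,-.12,-.02)).items():
        m=(W[...,0]>x0)&(W[...,0]<x1)&(W[...,1]>y0)&(W[...,1]<y1)&((W[...,2]<.03)&(W[...,2]>.01) if k=='plate' else (abs(W[...,2]-.092)<.005)&(abs(W[...,0]-.5)>.053))
        P=W[m];
        if k=='plate' : print(k,np.percentile(P,[1,99],axis=0))
        else: 
            for s in(P[P[:,0]<.5],P[P[:,0]>.5]): print(k,len(s),s.mean(0))
cv2.imwrite('pics/t3.png',cv2.resize(b[150:270,170:370],None,fx=4,fy=4,interpolation=cv2.INTER_CUBIC)[...,::-1])
E
```

```text
[ 0.4784 -0.1729  0.3439] [ 0.5058 -0.204  -0.2766]
s cap 129 [0.5406 0.1929 0.2335] [0.2273 0.2338 0.2372]
house [0.5346 0.1946 0.0689]
white 0 
plate [[ 0.4343 -0.1033  0.01  ]
 [ 0.6256 -0.0151  0.0274]]
cheek 26 [ 0.4383 -0.0612  0.093 ]
cheek 32 [ 0.5653 -0.0646  0.0922]
t cap 160 [0.54   0.1888 0.2358] [0.2326 0.2359 0.2389]
house [0.5315 0.1824 0.0707]
white 1 [0.532  0.1783 0.2071]
plate [[ 0.4334 -0.1147  0.0101]
 [ 0.6242 -0.0158  0.0167]]
cheek 34 [ 0.4371 -0.0648  0.0945]
cheek 9 [ 0.5646 -0.0567  0.0937]
```

View pics/t3.png

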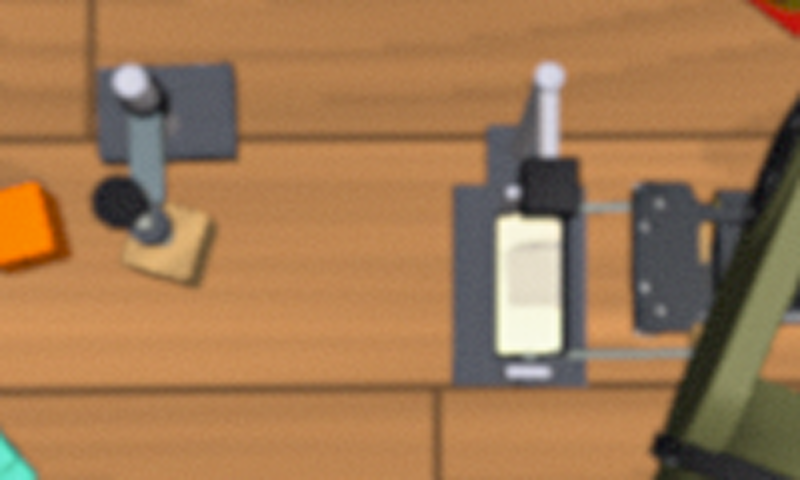

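The slide is down: cap top at about 0.235 m, so the foot is on the house, which hasn't moved in the crop (170,240). The mirror bar sits under the gripper, clear of the camera head at (550,185). Descending to pinch it.

>>> send_rows --rows '[{"dx": 0.0,"dy": 0.0,"dz": 0.04,"turn": 0.0,"hand": 0.5},{"dx": 0.0,"dy": 0.0,"dz": 0.08,"turn": 0.0,"hand": 0.5},{"dx": 0.0,"dy": 0.0,"dz": 0.12,"turn": 0.0,"hand": 0.5},{"dx": 0.0,"dy": 0.0,"dz": 0.16,"turn": 0.0,"hand": 0.5},{"dx": 0.0,"dy": 0.0,"dz": 0.18,"turn": 0.0,"hand": 0.5},{"dx": 0.0,"dy": 0.0,"dz": 0.2,"turn": 0.0,"hand": 0.5},{"dx": 0.0,"dy": 0.0,"dz": 0.215,"turn": 0.0,"hand": 0.5},{"dx": 0.0,"dy": 0.0,"dz": 0.231,"turn": 0.0,"hand": 0.5},{"dx": 0.0,"dy": 0.0,"dz": 0.231,"turn": 0.0,"hand": 0.5}]'

```text
t: 6.45
ee_pos: [0.4776, -0.1726, 0.1114]
eef_rot: [-0.001, 0.009, 1.0, 0.001]
ft_force: [0.8, 0.3, 1.4]
grip_width: 0.5
grip_force: 0.0
```

>>> send_rows --rows '[{"dx": 0.0,"dy": 0.0,"dz": 0.0,"turn": 0.0,"hand": 0.3},{"dx": 0.0,"dy": 0.0,"dz": 0.0,"turn": 0.0,"hand": 0.2},{"dx": 0.0,"dy": 0.0,"dz": 0.0,"turn": 0.0,"hand": 0.1},{"dx": 0.0,"dy": 0.0,"dz": 0.0,"turn": 0.0,"hand": 0.0},{"dx": 0.0,"dy": 0.0,"dz": 0.0,"turn": 0.0,"hand": 0.0},{"dx": 0.0,"dy": 0.0,"dz": 0.0,"turn": 0.0,"hand": 0.0},{"dx": 0.0,"dy": 0.0,"dz": 0.0,"turn": 0.0,"hand": 0.0}]' --grip_force 20

```text
t: 7.15
ee_pos: [0.4783, -0.1755, 0.1134]
eef_rot: [0.0, 0.01, 1.0, -0.002]
ft_force: [-1.1, -13.4, -1.8]
grip_width: 0.142
grip_force: 20.0
```

>>> send_rows --rows '[{"dx": 0.0,"dy": -0.0028,"dz": 0.0,"turn": 0.0,"hand": 0.0},{"dx": 0.0,"dy": -0.005,"dz": 0.0056,"turn": 0.0,"hand": 0.0},{"dx": 0.0,"dy": -0.0069,"dz": 0.0113,"turn": 0.0,"hand": 0.0},{"dx": 0.0,"dy": -0.0085,"dz": 0.017,"turn": 0.0,"hand": 0.0},{"dx": 0.0,"dy": -0.0099,"dz": 0.0229,"turn": 0.0,"hand": 0.0},{"dx": 0.0,"dy": -0.0109,"dz": 0.0288,"turn": 0.0,"hand": 0.0},{"dx": 0.0,"dy": -0.0117,"dz": 0.0348,"turn": 0.0,"hand": 0.0},{"dx": 0.0,"dy": -0.0122,"dz": 0.0408,"turn": 0.0,"hand": 0.0},{"dx": 0.0,"dy": -0.0123,"dz": 0.0447,"turn": 0.0,"hand": 0.0},{"dx": 0.0,"dy": -0.0123,"dz": 0.0447,"turn": 0.0,"hand": 0.0},{"dx": 0.0,"dy": -0.0123,"dz": 0.0447,"turn": 0.0,"hand": 0.0}]'

```text
t: 8.25
ee_pos: [0.4781, -0.1856, 0.0683]
eef_rot: [0.0, 0.01, 1.0, 0.0]
ft_force: [0.9, 5.7, 3.3]
grip_width: 0.137
grip_force: 20.0
```

```bash
python3 - <<'E'
from h import *
np.set_printoptions(precision=4,suppress=True)
s=env.read_state();print(s['ee_pos'],s['ft_force'],s['grip_force'])
a,d=snap('side');b,e=snap('top')
for n,W,im in(('s',cloud('side',d),a),('t',cloud('top',e),b)):
    m=(W[...,0]>.445)&(W[...,0]<.555)&(W[...,1]>-.12)&(W[...,1]<-.02)&(W[...,2]>.06)&(W[...,2]<.115)&(im.min(-1)>110)
    Q=W[m]
    for _ in range(4):
        c=np.median(Q,0);c=Q.mean(0); nn=np.linalg.svd(Q-c)[2][2]; r=(Q-c)@nn; Q=Q[abs(r)<max(.004,1.5*r.std())]
    nn*=np.sign(nn[2]); print(n,len(Q),c,nn,'q',np.arctan2(nn[2],nn[1])-np.radians(35))
    m=(W[...,0]>.5)&(W[...,0]<.54)&(W[...,1]>-.21)&(W[...,1]<-.165)&(W[...,2]>.07)&(W[...,2]<.11); print('bar',m.sum(),np.median(W[m],0) if m.sum() else '')
cv2.imwrite('pics/s4.png',cv2.resize(a[170:320,210:350],None,fx=4,fy=4,interpolation=cv2.INTER_CUBIC)[...,::-1])
E
```

```text
[ 0.4781 -0.1856  0.0683] [0.8578 5.6517 3.2747] 20.01439332962036
s 529 [ 0.5026 -0.066   0.0844] [0.0192 0.5312 0.847 ] q 0.3998184470103998
bar 44 [ 0.5222 -0.1819  0.0905]
t 743 [ 0.5004 -0.065   0.0853] [0.0138 0.5534 0.8328] q 0.37348627065319173
bar 0
```

View pics/s4.png

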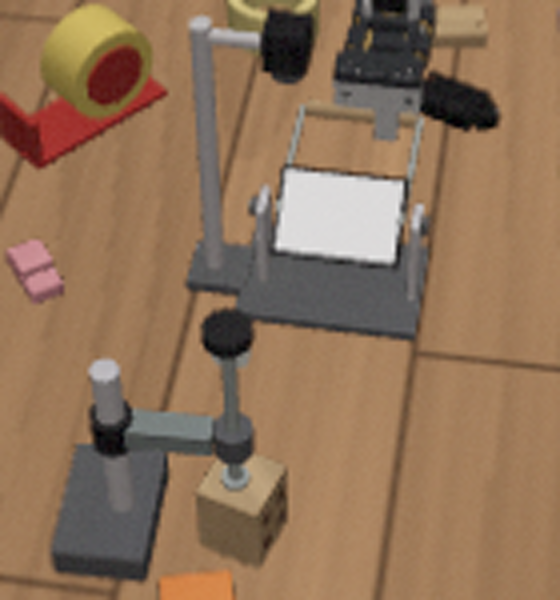

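The mirror is tilted: the face at (342,215) is now bright, and the bar is still pinched at (385,110). The foot is on the house at (235,478). The arm readings put the tilt at about 0.387 rad, against 0.387 needed. The camera fits of the mirror face (0.40 and 0.37) average to the same. Handing in.

```bash
python3 -c "
from bench import env
print(env.read_state()['ee_pos']); print(env.sign_off())"
```

```text
[ 0.47813603 -0.18561688  0.06835215]
the job is handed in; nothing more can be done
None
```

The job is handed in, with no verdict returned: the gauge foot rests on the wooden house, and the arm still holds the mirror bar at about 0.387 rad, the angle I worked out for seeing the target (the inspection camera's own view can't be read).

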